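# Index the worm-drive rotary table by one division

## Robot

A 6-joint arm with a two-finger parallel gripper is mounted at the origin on the work surface. World frame = base frame: x ahead of the robot, y to its left, z up, the work surface at z = 0. Lengths are in m, angles in degrees, forces in N, time in s.
With the tool pointing down it reaches from about 0.325 to 0.85 m from the base axis. Payload 4.4 kg.
Tool frame: the origin (TCP) lies at the very end of the fingers, on their centre line; the grasp point (between the pads) lies 19 mm behind it (bot.tcp_to_grasp is the distance from the TCP to the grasp point, in m); z points along the fingers, y is the line along which they close (so a half turn about z gives the same grasp; the last joint's range is limited). The gripper opens to 94 mm and grips with 3 to 60 N. Pads are 16 mm wide; open, the fingers measure 119 mm over their backs; the gripper's body (75 mm by 177 mm) begins 78 mm behind the grasp point.
Start: joints at [-77.779, 11.837, 88.321, -0, 79.842, -8.623], TCP at [0.205, -0.537, 0.205] pointing down, gripper open.
Joint ranges: [-156.59, 156.59], [-49.26, 127.26], [12.9, 141.05], [-63.56, 243.56], [4.71, 150.69], [-161.64, 161.64]. Speed limits (degrees/s): [159.86, 159.86, 180, 180, 180, 180].

## Interface

Orientations are given as a 3x3 rotation matrix whose columns are the frame's x, y, z axes.
In Python, from station import bot, cams gives the robot as it stands.
- The arm moves only by the tool step_arm, never from a script. Its arguments are lists of equal length, an entry for each row: "dp": the shift along the tool's x, y, z in cm, a list of three; "spin": the turn about the tool's z in degrees; "gripper": the closure, from 0 (fully open) to 1 (shut). A call has 1 to 5 rows; each row shifts and turns the commanded pose from where the row before left it, along the tool's axes as they then stand; what a row does not reach is not made up. A row lasts 1/8 s, in which the tool goes at most 62.5 mm and 10.7 degrees, less where a joint would pass 70% of its speed; a pose out of reach is approached as far as the arm can. A call with a gripper value outside its range is refused whole. The fingers move at their own pace and stop on an object; "squeeze" is the grip in N (left out, the last holds). Time passes only in rows, so rows that do not move let the fingers close. It gives the time, the measured TCP pose, the force, the opening and the grip force at its end, in the units of the state.
- bot.observe(): the state, without advancing time (a new reading comes with each control period).
- cams.read_camera(name): name is "scene" or "top" or "wrist"; returns the picture (480x640x3 uint8, red, green, blue); there is no depth.
- cams.get_calibration(name): a dict with "K" (3x3 intrinsics, pixels), "camera_from_world" (4x4, takes a point from world to camera coordinates); the wrist camera has in their place "hand_eye" (4x4, takes a point from camera to tool coordinates, whose origin is the TCP and whose axes are the flange's). Camera axes: x right, y down, z forward; pixel columns grow to the right and rows downward; lengths in m; the calibration is good to about 2 mm. A picture is of the moment at which its call begins: read the wrist's pose just before it. get_calibration takes no time and is no camera call.
- bot.sign_off(): hands the job in; it is judged then, once.
The state is a dict: "time_s": time; "qpos": joint angles; "joint_velocities": joint speeds; "joint_efforts": joint torques, N m; "tcp_pos": TCP position; "eef_rot": TCP orientation; "wrist_force": force on the tool from outside, world axes, zero at the start; "torque": the same for the moment, N m; "finger_gap": finger opening in m; "grasp_force": force on a finger pad.
Only numpy, scipy, OpenCV 4.12 (cv2) and the standard library are available. Lean on these libraries where they do the work, as an engineer would, in place of code of your own. Each camera call takes 0.05 s, during which the arm holds its last target. There are 200 camera calls.

## Task

Move the flange on the rotary table on to its next division: swing the clamp lever all the way out to release the table, crank the handwheel clockwise (seen from above, a few turns) until the next scribed line on the disc stands in line with the pointer, then swing the clamp lever fully back home to lock it. Do not turn the table while it is clamped, and leave the brush, screwdriver and ring gauge where they lie.

Things in the scene. Friction and masses are not known exactly. Their poses are not given: they have to be found in the camera images.
- unit: grey casting of the rotary table, fixed to the bench, 260 mm (its x) by 420 mm (its y) by 50 mm high; origin at the centre of its underside, z up. On it: a flat aluminium disc of radius 100 mm, centre at (0, 40) mm, top 85 mm above the bench, with a dark steel flange bolted on it (radius 55 mm, up to 131 mm above the bench); an aluminium handwheel with a black handle on a gearbox at the -y end; a clamp lever at the +y end; and a pointer on the +x side
- pointer (a point): inner end of the dark line on top of the fixed steel pointer block (22 x 18 mm, top 87 mm above the bench), just outside the disc's rim on the unit's +x side; the line runs radially, along the unit's x
- stage (a joint): turn of the disc in rad, growing clockwise seen from above; ten dark radial lines (32 x 3.5 mm, 36 degrees apart) are scribed at its rim. 0 = the wanted line (the first that reaches the pointer when the wheel is cranked clockwise) is exactly at the pointer. It starts between -0.45 and -0.31, that is between two lines. Driven only by the handwheel through a 40 to 1 worm: stage = crank / 40; it cannot be turned by pushing the disc
- crank (a joint): turn of the handwheel in rad, growing clockwise seen from above about the vertical axis at crank_axis; 0 = wanted line at the pointer, and there the handle points along the unit's +x from the wheel's axis (as it does for every line: one division is four full turns). Starts between -18 and -12.5, so 2 to 2.9 turns are needed. Turns with about 0.05 N m of friction and stays where it is left
- crank_axis (a point): point on the handwheel's vertical axis, 140 mm above the bench, level with crank_grip, at (0, -135) mm of the unit. The wheel has radius 56 mm; its rim top is 103 mm and its hub top 112 mm above the bench
- crank_grip (a point): grip point in the middle of the handwheel's upright black handle, 45 mm from the wheel's axis, 140 mm above the bench; the handle is a round sleeve of 24 mm diameter that stands from 105 to 165 mm above the bench and spins freely on its pin, so a hand that holds it need not turn with it
- clamp (a joint): swing of the clamp lever in rad: 0 = home stop, locked (lever points along the unit's -x from its pivot); 1.2 = outer stop, released. Grows clockwise seen from above, so the lever's end moves out to the unit's +y. About 0.12 N m of friction; stays where it is left. The lock does not block the wheel: it is for you to leave the wheel alone until the lever is out
- clamp_axis (a point): point on the lever's vertical pivot axis, at (40, 170) mm of the unit, 135 mm above the bench, level with clamp_grip
- clamp_grip (a point): grip point on the upright round black peg at the lever's end, 80 mm from its pivot, 135 mm above the bench; the peg is 22 mm in diameter, fixed to the lever, and stands from 98 to 153 mm above the bench; the lever's arm below it reaches up to 108 mm
- brush: loose flat brush, 190 mm long, lying on the right of the unit, near the robot; leave alone
- screwdriver: loose screwdriver, 190 mm long, lying on the left of the unit; leave alone
- ring_gauge: loose steel ring gauge, 90 mm outer diameter, 28 mm high, lying on the right of the unit, farther out than the brush; leave alone

How it is judged (in metres and radians):
On the way, in this order (a step that is already met when the one before it is completed fails the run):
1. the clamp lever is swung out (joint clamp above 1.0 rad) (value of joint clamp above 1 rad), for 0.1 s.
2. with the lever still out, the next line is brought to rest at the pointer (joint stage within 0.02 rad of 0) (value of joint clamp above 0.9 rad and value of joint stage between -0.02 and 0.02 rad and velocity of joint crank between -0.3 and 0.3 rad/s), for 0.3 s.
At the end, for the whole second after the job is handed in: the next line of the disc stands at the pointer (joint stage within 0.02 rad of 0, about 2 mm at the rim), the wheel is at rest, and the clamp lever is home (joint clamp below 0.12 rad) (value of joint clamp below 0.12 rad and value of joint stage between -0.02 and 0.02 rad and velocity of joint crank between -0.1 and 0.1 rad/s); the robot touches nothing.
It fails at once if the table is turned (faster than 0.02 rad/s, crank 0.8 rad/s) while the clamp lever is less than half way out (joint clamp below 0.6 rad) (value of joint clamp below 0.6 rad and (velocity of joint stage above 0.02 rad/s or velocity of joint stage below -0.02 rad/s)).
It fails at once if the brush, screwdriver or ring gauge is moved by more than 30 mm (distance of any of brush, screwdriver, ring_gauge from where it was at the start of the episode above 0.03 m).
It also fails if it takes over 72 s, if anything falls off the work surface, if the arm or the gripper's body presses on something with over 40 N, if the wrist force passes 120 N, or if a joint passes its speed limit or range.

## Working session

There is one attempt and no reset: what is moved stays moved. The work goes in short steps, Python scripts to look and compute and a tool call to move; the robot and the scene stay as the last step left them, time stands still between calls to the robot, and variables do not carry over. Pictures are saved under pics/ and viewed, at most 11 in all, crops included, and the job is handed in when it is done.

Besides the shell and the picture viewer there is one more tool, called after ">>>" as a command line: name --pt "numbers of a row" for each row, then --argument value for the rest. step_arm: Moves the arm, as the interface text tells. Its arguments: {"type":"object","properties":{"dp":{"type":"array","items":{"type":"array","items":{"type":"number"}}},"spin":{"type":"array","items":{"type":"number"}},"gripper":{"type":"array","items":{"type":"number"}},"squeeze":{"type":"number"}},"required":["dp","spin","gripper"]}

```bash
mkdir -p pics; python3 - <<'E'
from station import bot,cams
import cv2,numpy as np
for n in("top","scene"):
    cv2.imwrite(f"pics/{n}0.png",cams.read_camera(n)[:,:,::-1])
    c=cams.get_calibration(n);print(n,c["K"],np.round(c["camera_from_world"],4))
print(cams.get_calibration("wrist"))
o=bot.observe();print(o["time_s"],np.round(o["eef_rot"],3),o["tcp_pos"])
E
```

```text
top [[483.10230489   0.         318.44626743]
 [  0.         483.10230489 238.34280291]
 [  0.           0.           1.        ]] [[-0.0071 -0.9999  0.0072  0.0227]
 [-0.9966  0.0065 -0.0825  0.5247]
 [ 0.0824 -0.0077 -0.9966  1.3554]
 [ 0.      0.      0.      1.    ]]
scene [[519.68407072   0.         325.70898093]
 [  0.         519.68407072 241.66654555]
 [  0.           0.           1.        ]] [[ 0.175   0.9845 -0.0092 -0.1176]
 [ 0.7917 -0.1462 -0.5931 -0.355 ]
 [-0.5853  0.0965 -0.805   1.5938]
 [ 0.      0.      0.      1.    ]]
{'K': array([[417.24100546,   0.        , 318.4451783 ],
       [  0.        , 417.24100546, 243.34041468],
       [  0.        ,   0.        ,   1.        ]]), 'hand_eye': array([[ 5.90687246e-04, -9.59148723e-01, -2.82901710e-01,
         8.29458134e-02],
       [ 9.99999799e-01,  5.01979175e-04,  3.86050841e-04,
         2.06930826e-04],
       [-2.28269404e-04, -2.82901881e-01,  9.59148828e-01,
        -1.78035315e-01],
       [ 0.00000000e+00,  0.00000000e+00,  0.00000000e+00,
         1.00000000e+00]])}
0.1 [[ 0.935  0.356 -0.   ]
 [ 0.356 -0.935  0.002]
 [ 0.    -0.002 -1.   ]] [ 0.20439974 -0.53666723  0.20442094]
```

View pics/top0.png

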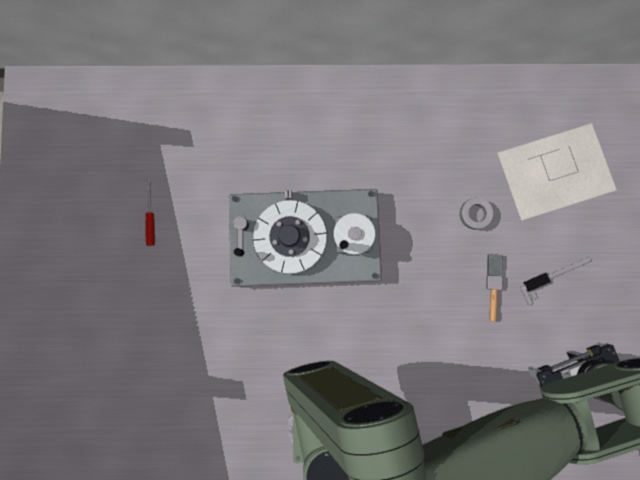

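View pics/scene0.png

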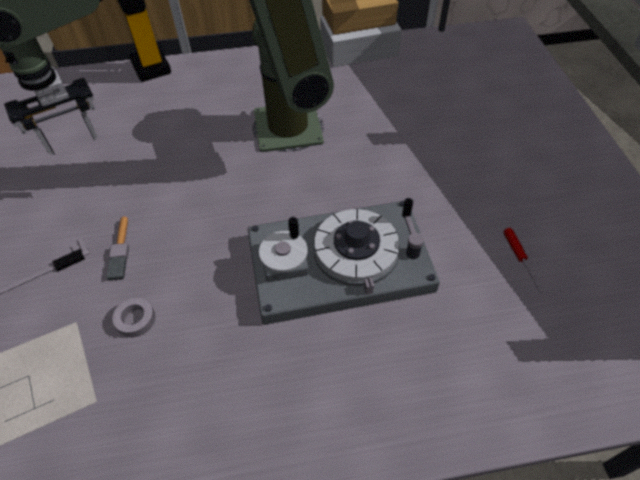

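The top view shows the unit at about (230–380, 190–287), with its +x up and +y left. The lever peg is near (239,253), its pivot near (239,223) and the handle near (344,244). I'll enlarge it to get the unit's pose.

```bash
python3 - <<'E'
import cv2
a=cv2.imread("pics/top0.png")[180:300,222:392];cv2.imwrite("pics/topc.png",cv2.resize(a,None,fx=4.7,fy=4.7,interpolation=cv2.INTER_CUBIC))
a=cv2.imread("pics/scene0.png")[190:330,240:445];cv2.imwrite("pics/scenec.png",cv2.resize(a,None,fx=3.9,fy=3.9,interpolation=cv2.INTER_CUBIC))
E
```

```text
(no output)
```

View pics/topc.png

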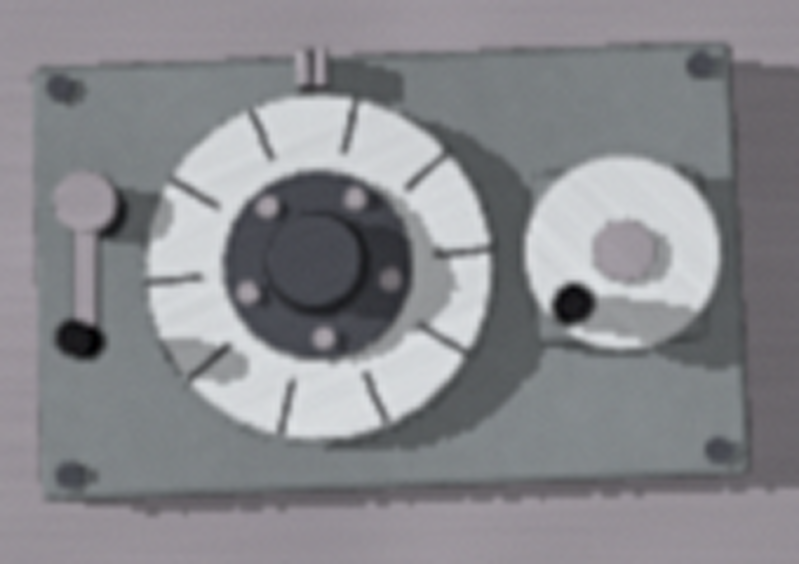

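View pics/scenec.png

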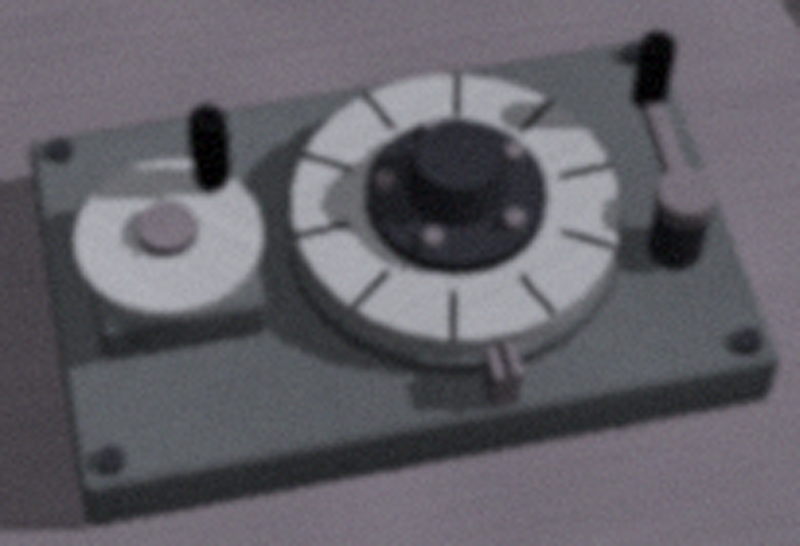

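```bash
cat > h.py <<'E'
import numpy as np
from scipy.optimize import least_squares
from station import bot,cams
C={n:cams.get_calibration(n) for n in("top","scene")}
def proj(n,p):
    T=C[n]["camera_from_world"];q=C[n]["K"]@(T[:3,:3]@p+T[:3,3]);return q[:2]/q[2]
def W(u,p):
    c,s=np.cos(u[2]),np.sin(u[2]);return np.array([u[0]+c*p[0]-s*p[1],u[1]+s*p[0]+c*p[1],p[2]])
def t(x,y):return np.array([222+(x+.5)/4.7-.5,180+(y+.5)/4.7-.5])
def s(x,y):return np.array([240+(x+.5)/3.9-.5,190+(y+.5)/3.9-.5])
E
cat > fit.py <<'E'
from h import *
obs=[("top",t(319,268),(0,.04,.085)),("top",t(622,253),(0,-.135,.103)),("top",t(36,68),(.13,.21,.05)),("top",t(729,44),(.13,-.21,.05)),
("scene",s(455,207),(0,.04,.085)),("scene",s(169,236),(0,-.135,.103)),("scene",s(90,490),(.13,-.21,.05)),("scene",s(775,362),(.13,.21,.05)),
("top",t(78,338),(-.04,.17,.14)),("scene",s(655,68),(-.04,.17,.1255))]
f=lambda u:np.concatenate([proj(n,W(u,p))-o for n,o,p in obs])
r=least_squares(f,[.5,0,0],loss="soft_l1");u=r.x
print(u,np.degrees(u[2]));print(np.round(f(u).reshape(-1,2),1))
np.save("u.npy",u)
g=lambda a:np.concatenate([proj("top",W(u,(.045*np.cos(a[0]),-.135-.045*np.sin(a[0]),.160)))-t(574,303),proj("scene",W(u,(.045*np.cos(a[0]),-.135-.045*np.sin(a[0]),.135)))-s(209,145)])
for a0 in (3,5,): 
    q=least_squares(g,[a0]);print(q.x,q.fun)
a=q.x[0]
for nm,p in dict(axis=(0,-.135,.14),cgrip=(.045*np.cos(a),-.135-.045*np.sin(a),.14),clax=(.04,.17,.135),clgrip=(-.04,.17,.135)).items(): print(nm,np.round(W(u,p),4))
E
python3 fit.py
```

```text
[0.52770102 0.05983702 0.02952072] 1.6914126637403786
[[-0.5 -0.6]
 [-0.2 -0.4]
 [-1.6 -0.9]
 [ 0.2 -1. ]
 [-0.1 -2.4]
 [-0.6 -1.6]
 [-2.9 -0.3]
 [ 2.4 -1.3]
 [ 0.  -0.3]
 [-1.4  0.6]]
[3.92680451] [-0.07024283 -0.28116476 -0.35439109  0.16935054]
[3.92680452] [-0.07024299 -0.28116492 -0.35439088  0.16935065]
axis [ 0.5317 -0.0751  0.14  ]
cgrip [ 0.4989 -0.0442  0.14  ]
clax [0.5627 0.2309 0.135 ]
clgrip [0.4827 0.2286 0.135 ]
```

```bash
cat >> h.py <<'E'
def plan(way,yawend,n,start=None):
    "way: end xyz world; n rows; prints dp cm in tool axes and spin"
    o=bot.observe();p0=np.array(o["tcp_pos"]) if start is None else np.array(start);R=np.array(o["eef_rot"])
    y0=np.degrees(np.arctan2(R[1,0],R[0,0]));y=y0;ds=-((yawend-y0+180)%360-180)
    print("now",np.round(p0,4),"yaw",round(y0,1),"t",o["time_s"],"F",np.round(o["wrist_force"],1),"gap",o["finger_gap"],"q",np.round(o["qpos"],0))
    d=(np.array(way)-p0)/n*100
    k=int(np.ceil(abs(ds)/10.5-1e-3)) if abs(ds)>.3 else 0
    for i in range(n):
        a=np.radians(y);X=np.array([np.cos(a),np.sin(a),0]);Y=np.array([np.sin(a),-np.cos(a),0])
        sp=ds/k if i<k else 0
        print([round(float(v),1) for v in(d@X,d@Y,-d[2])],round(sp,1));y-=sp
E
python3 -c "
from h import *
plan([.483,.226,.205],91.7,15)"
```

```text
now [ 0.2044 -0.5367  0.2044] yaw 20.8 t 0.1 F [ 0.1 -0.2 -0.5] gap 0.09409132058938789 q [-78.  12.  88.  -0.  80.  -9.]
[3.5, -4.1, -0.0] -10.1
[4.2, -3.4, -0.0] -10.1
[4.7, -2.6, -0.0] -10.1
[5.1, -1.7, -0.0] -10.1
[5.4, -0.8, -0.0] -10.1
[5.4, 0.1, -0.0] -10.1
[5.3, 1.1, -0.0] -10.1
[5.0, 2.0, -0.0] 0
[5.0, 2.0, -0.0] 0
[5.0, 2.0, -0.0] 0
[5.0, 2.0, -0.0] 0
[5.0, 2.0, -0.0] 0
[5.0, 2.0, -0.0] 0
[5.0, 2.0, -0.0] 0
[5.0, 2.0, -0.0] 0
```

>>> step_arm --pt "3.5 -4.1 0" --pt "4.2 -3.4 0" --pt "4.7 -2.6 0" --pt "5.1 -1.7 0" --pt "5.4 -0.8 0" --spin '[-10.1,-10.1,-10.1,-10.1,-10.1]' --gripper '[0,0,0,0,0]'

```text
time_s: 0.72
tcp_pos: [0.2975, -0.2819, 0.205]
eef_rot: [[0.315, 0.949, -0.0], [0.949, -0.315, 0.001], [0.001, -0.0, -1.0]]
wrist_force: [0.1, 0.3, 0.0]
finger_gap: 0.094
grasp_force: 0.0
```

>>> step_arm --pt "5.4 0.1 0" --pt "5.3 1.1 0" --pt "5 2 0" --pt "5 2 0" --pt "5 2 0" --spin '[-10.1,-10.1,0,0,0]' --gripper '[0,0,0,0,0]'

```text
time_s: 1.35
tcp_pos: [0.3904, -0.0288, 0.2053]
eef_rot: [[-0.027, 1.0, 0.0], [1.0, 0.027, -0.0], [-0.0, 0.0, -1.0]]
wrist_force: [0.4, -0.3, 0.6]
finger_gap: 0.0938
grasp_force: 0.0
```

>>> step_arm --pt "5 2 0" --pt "5 2 0" --pt "5 2 0" --pt "5 2 0" --pt "5 2 0" --spin '[0,0,0,0,0]' --gripper '[0,0,0,0,0]'

```text
time_s: 1.98
tcp_pos: [0.4835, 0.2237, 0.205]
eef_rot: [[-0.027, 1.0, -0.001], [1.0, 0.027, -0.0], [-0.0, -0.001, -1.0]]
wrist_force: [1.4, -0.4, 0.2]
finger_gap: 0.0942
grasp_force: 0.0
```

```bash
cat > look.py <<'E'
from h import *
import cv2,sys
o=bot.observe();a=cams.read_camera("wrist");cv2.imwrite(sys.argv[1],a[:,:,::-1])
c=cams.get_calibration("wrist");H=c["hand_eye"];R=np.array(o["eef_rot"]);p=np.array(o["tcp_pos"])
np.savez("wrist.npz",K=c["K"],R=R@H[:3,:3],t=R@H[:3,3]+p)
u=np.load("u.npy")
for q in [(-.04,.17,.153),(.04,.17,.115),(0,.04,.131),(0,-.135,.112)]:
    w=W(u,q);z=(R@H[:3,:3]).T@(w-(R@H[:3,3]+p));k=c["K"]@z;print(q,np.round(w,4),np.round(k[:2]/k[2],0))
E
python3 look.py pics/w1.png; python3 -c "
from h import *
plan([.483,.226,.205],91.7,2)"
```

```text
(-0.04, 0.17, 0.153) [0.4827 0.2286 0.153 ] [317. 260.]
(0.04, 0.17, 0.115) [0.5627 0.2309 0.115 ] [437. 241.]
(0, 0.04, 0.131) [0.5265 0.0998 0.131 ] [373. 421.]
(0, -0.135, 0.112) [ 0.5317 -0.0751  0.112 ] [363. 572.]
now [0.4851 0.2293 0.2048] yaw 91.7 t 2.025 F [1.4 2.3 0.7] gap 0.09369076510992963 q [16.  7. 94.  0. 79. 14.]
[-0.2, -0.1, -0.0] 0
[-0.2, -0.1, -0.0] 0
```

View pics/w1.png

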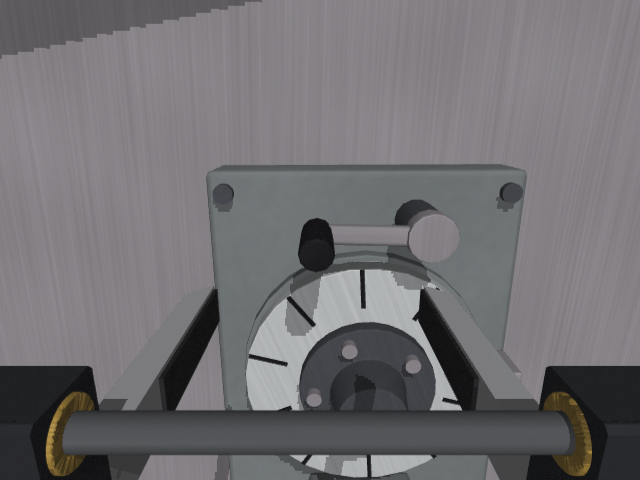

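The wrist view shows the peg top at (317,255), against a predicted (317,260). The pivot is at (434,239), against (437,241), so the fit is good to about 2 mm. I'll descend and grip the peg.

>>> step_arm --pt "0 -0.2 3" --pt "0 0 3" --pt "0 0 2.8" --pt "0 0 0" --pt "0 0 0" --spin '[0,0,0,0,0]' --gripper '[0,0,0,0.85,0.85]' --squeeze 12

```text
time_s: 2.65
tcp_pos: [0.4821, 0.2219, 0.1183]
eef_rot: [[-0.027, 1.0, 0.001], [1.0, 0.027, 0.0], [0.0, 0.001, -1.0]]
wrist_force: [0.8, -0.0, 0.9]
finger_gap: 0.0774
grasp_force: 0.0
```

>>> step_arm --pt "0 0 0" --pt "0 0 0" --pt "0 0 0" --spin '[0,0,0]' --gripper '[0.85,0.85,0.85]'

```text
time_s: 3.02
tcp_pos: [0.4819, 0.222, 0.1181]
eef_rot: [[-0.027, 1.0, 0.001], [1.0, 0.027, 0.0], [0.0, 0.001, -1.0]]
wrist_force: [-0.5, -0.6, -0.1]
finger_gap: 0.0473
grasp_force: 0.0
```

>>> step_arm --pt "0.7 0 0" --pt "0 0 0" --pt "0 0 0" --pt "0 0 0" --pt "0 0 0" --spin '[0,0,0,0,0]' --gripper '[0.85,0.85,0.85,0.85,0.85]'

```text
time_s: 3.65
tcp_pos: [0.4819, 0.2292, 0.1175]
eef_rot: [[-0.027, 1.0, 0.001], [1.0, 0.027, 0.001], [0.001, 0.001, -1.0]]
wrist_force: [3.3, 1.4, -3.5]
finger_gap: 0.0217
grasp_force: 12.0
```

```bash
python3 look.py pics/w2.png; python3 -c "
from h import *
u=np.load('u.npy')
plan([.4827,.2290,.116],91.7,1)
L=.08
for a in np.arange(0,1.21,.2):
  print(round(a,2),np.round(W(u,(.04-L*np.cos(a),.17+L*np.sin(a),.116)),4))
print([(round(100*L*(np.sin(a+.15)-np.sin(a)),2),round(-100*L*(np.cos(a+.15)-np.cos(a)),2)) for a in np.arange(0,1.19,.15)])"
```

```text
(-0.04, 0.17, 0.153) [0.4827 0.2286 0.153 ] [320. 346.]
(0.04, 0.17, 0.115) [0.5627 0.2309 0.115 ] [489. 304.]
(0, 0.04, 0.131) [0.5265 0.0998 0.131 ] [396. 545.]
(0, -0.135, 0.112) [ 0.5317 -0.0751  0.112 ] [378. 711.]
now [0.4819 0.2292 0.1175] yaw 91.5 t 3.7 F [ 4.2  2.1 -2.9] gap 0.021762856436386615 q [16. 12. 99.  0. 69. 15.]
[-0.0, 0.1, 0.1] 0
0.0 [0.4827 0.2286 0.116 ]
0.2 [0.4838 0.2445 0.116 ]
0.4 [0.4881 0.2599 0.116 ]
0.6 [0.4953 0.2741 0.116 ]
0.8 [0.5053 0.2867 0.116 ]
1.0 [0.5175 0.297  0.116 ]
1.2 [0.5315 0.3046 0.116 ]
[(np.float64(1.2), np.float64(0.09)), (np.float64(1.17), np.float64(0.27)), (np.float64(1.12), np.float64(0.44)), (np.float64(1.04), np.float64(0.6)), (np.float64(0.94), np.float64(0.75)), (np.float64(0.81), np.float64(0.88)), (np.float64(0.67), np.float64(0.99)), (np.float64(0.52), np.float64(1.08))]
```

View pics/w2.png

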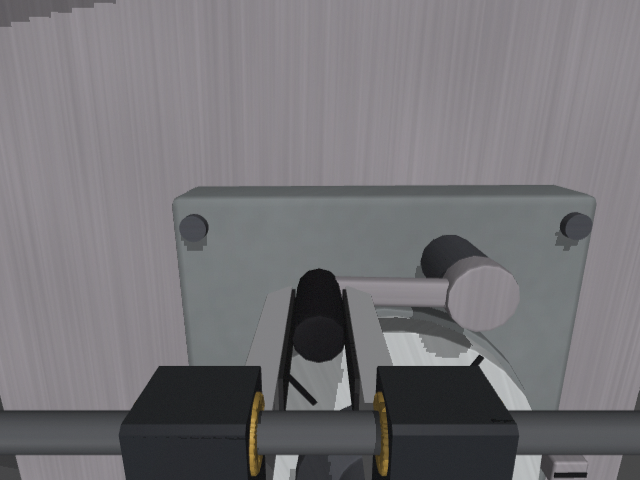

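The peg is held, with its top at (320,338) between the pads and the lever home. The unit sits about 2.5 mm further in +y than fitted. I'll swing it out.

>>> step_arm --pt "1.2 0.1 0" --pt "1.2 0.3 0" --pt "1.1 0.4 0" --pt "1 0.6 0" --pt "0.9 0.8 0" --spin '[0,0,0,0,0]' --gripper '[0.85,0.85,0.85,0.85,0.85]'

```text
time_s: 4.32
tcp_pos: [0.4987, 0.2861, 0.1173]
eef_rot: [[-0.027, 1.0, -0.007], [1.0, 0.027, 0.003], [0.003, -0.007, -1.0]]
wrist_force: [-9.4, 2.7, 6.8]
finger_gap: 0.0219
grasp_force: 12.0
```

>>> step_arm --pt "0.8 0.9 0" --pt "0.7 1 0" --pt "0.5 1.1 0" --pt "0 0 0" --pt "0 0 0" --spin '[0,0,0,0,0]' --gripper '[0.85,0.85,0.85,0.85,0.85]'

```text
time_s: 4.95
tcp_pos: [0.5271, 0.3138, 0.1175]
eef_rot: [[-0.028, 1.0, -0.007], [0.999, 0.028, 0.015], [0.016, -0.007, -1.0]]
wrist_force: [-9.0, 18.6, 2.6]
finger_gap: 0.0204
grasp_force: 13.7
```

```bash
python3 look.py pics/w3.png
```

```text
(-0.04, 0.17, 0.153) [0.4827 0.2286 0.153 ] [210. 515.]
(0.04, 0.17, 0.115) [0.5627 0.2309 0.115 ] [381. 451.]
(0, 0.04, 0.131) [0.5265 0.0998 0.131 ] [306. 660.]
(0, -0.135, 0.112) [ 0.5317 -0.0751  0.112 ] [309. 795.]
```

View pics/w3.png

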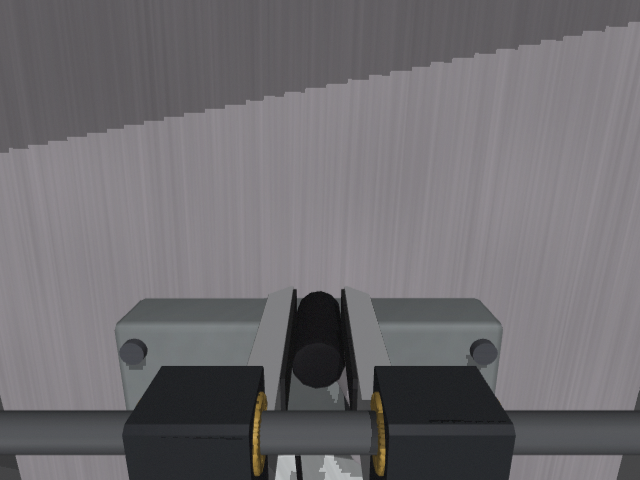

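The peg at (320,365) is still held, and the lever is about 1.14 rad out. I'll nudge it to the stop, release, rise and go to the handwheel handle.

>>> step_arm --pt "0 0.4 0" --pt "0 0 0" --pt "0 0 0" --pt "0 0 0" --pt "0 0 0" --spin '[0,0,0,0,0]' --gripper '[0.85,0.85,0,0,0]'

```text
time_s: 5.62
tcp_pos: [0.5358, 0.3046, 0.1174]
eef_rot: [[-0.027, 1.0, 0.001], [1.0, 0.027, 0.0], [0.0, 0.001, -1.0]]
wrist_force: [-0.1, 0.1, -0.7]
finger_gap: 0.0467
grasp_force: 0.0
```

>>> step_arm --pt "0 0 0" --pt "0 0 3" --pt "0 0 -4" --pt "0 0 -5" --pt "0 0 -5" --spin '[0,0,0,0,0]' --gripper '[0,0,0,0,0]'

```text
time_s: 6.25
tcp_pos: [0.5354, 0.3039, 0.2285]
eef_rot: [[-0.026, 1.0, -0.001], [1.0, 0.026, -0.0], [-0.0, -0.001, -1.0]]
wrist_force: [0.7, 0.4, -0.8]
finger_gap: 0.0932
grasp_force: 0.0
```

```bash
python3 -c "
from h import *
plan([.498,-.042,.205],91.7,7)"
```

```text
now [0.5354 0.3039 0.2285] yaw 91.5 t 6.25 F [ 0.7  0.4 -0.8] gap 0.09319704416961201 q [22. 16. 81.  0. 84. 20.]
[-4.9, -0.7, 0.3] 0
[-4.9, -0.7, 0.3] 0
[-4.9, -0.7, 0.3] 0
[-4.9, -0.7, 0.3] 0
[-4.9, -0.7, 0.3] 0
[-4.9, -0.7, 0.3] 0
[-4.9, -0.7, 0.3] 0
```

>>> step_arm --pt "-4.9 -0.7 0.3" --pt "-4.9 -0.7 0.3" --pt "-4.9 -0.7 0.3" --pt "-4.9 -0.7 0.3" --pt "-4.9 -0.7 0.3" --spin '[0,0,0,0,0]' --gripper '[0,0,0,0,0]'

```text
time_s: 6.88
tcp_pos: [0.5068, 0.0566, 0.2126]
eef_rot: [[-0.026, 1.0, 0.001], [1.0, 0.026, -0.0], [-0.0, 0.001, -1.0]]
wrist_force: [0.7, -0.8, -0.1]
finger_gap: 0.0939
grasp_force: 0.0
```

>>> step_arm --pt "-4.9 -0.7 0.3" --pt "-4.9 -0.7 0.3" --pt "0 0 0" --pt "0 0 0" --spin '[0,0,0,0]' --gripper '[0,0,0,0]'

```text
time_s: 7.38
tcp_pos: [0.4957, -0.0398, 0.2066]
eef_rot: [[-0.026, 1.0, 0.0], [1.0, 0.026, 0.001], [0.001, 0.0, -1.0]]
wrist_force: [0.7, 0.4, -0.1]
finger_gap: 0.0942
grasp_force: 0.0
```

```bash
cat >> look.py <<'E'
for q in [(-.0318,-.135+.0318,.165),(.04-.08*.362,.17+.08*.932,.153)]:
    w=W(u,q);z=(R@H[:3,:3]).T@(w-(R@H[:3,3]+p));k=c["K"]@z;print(q,np.round(w,4),np.round(k[:2]/k[2],0), 'tcp',p)
E
python3 look.py pics/w4.png; python3 -c "
from h import *
import cv2
a=cams.read_camera('scene')[:,:,::-1][150:340,230:470];a=cv2.resize(a,(606,480),interpolation=cv2.INTER_CUBIC)
b=cv2.imread('pics/w4.png');cv2.imwrite('pics/j4.png',cv2.resize(np.hstack([a,b]),(800,308),interpolation=cv2.INTER_AREA))"
```

```text
(-0.04, 0.17, 0.153) [0.4827 0.2286 0.153 ] [ 303. -357.]
(0.04, 0.17, 0.115) [0.5627 0.2309 0.115 ] [ 468. -273.]
(0, 0.04, 0.131) [0.5265 0.0998 0.131 ] [381.  13.]
(0, -0.135, 0.112) [ 0.5317 -0.0751  0.112 ] [368. 295.]
(-0.0318, -0.10320000000000001, 0.165) [ 0.499  -0.0443  0.165 ] [324. 281.] tcp [ 0.49565059 -0.03984231  0.2066169 ]
(0.011040000000000001, 0.24456, 0.153) [0.5315 0.3046 0.153 ] [ 444. -644.] tcp [ 0.49565059 -0.03984231  0.2066169 ]
```

View pics/j4.png

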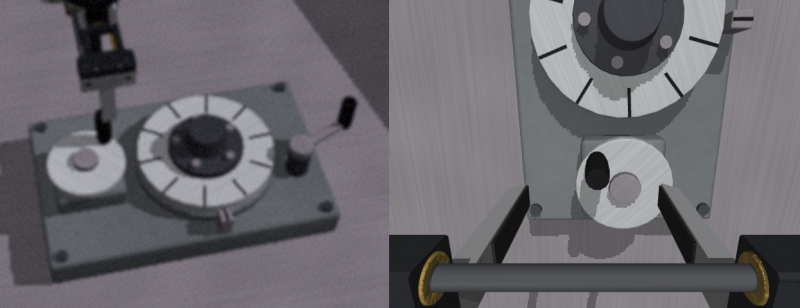

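The lever is clearly out. In the wrist view the handle top is at about (324,285) and the hub at (367,293), matching the predicted (324,281) and (368,295). I'll descend and grip the handle.

>>> step_arm --pt "-0.4 0.3 3" --pt "0 0 3" --pt "0 0 2.6" --pt "0 0 0" --pt "0 0 0" --spin '[0,0,0,0,0]' --gripper '[0,0,0,0.85,0.85]'

```text
time_s: 8.1
tcp_pos: [0.4996, -0.0432, 0.1215]
eef_rot: [[-0.028, 1.0, 0.002], [1.0, 0.028, -0.0], [-0.0, 0.002, -1.0]]
wrist_force: [-0.0, 0.3, -0.4]
finger_gap: 0.0774
grasp_force: 0.0
```

>>> step_arm --pt "0 0 0" --pt "0 0 0" --pt "0 0 0" --pt "0 0 0" --pt "0 0 0" --spin '[0,0,0,0,0]' --gripper '[0.85,0.85,0.85,0.85,0.85]'

```text
time_s: 8.72
tcp_pos: [0.4986, -0.0438, 0.1205]
eef_rot: [[-0.027, 1.0, 0.0], [1.0, 0.027, -0.0], [-0.0, 0.0, -1.0]]
wrist_force: [0.2, -1.2, 0.7]
finger_gap: 0.0271
grasp_force: 0.0
```

```bash
python3 -c "
from h import *
plan([.499,-.0443,.121],91.7,1)
d=24.4;a=225
P=lambda a:np.array([-np.sin(np.radians(a)),np.cos(np.radians(a))])*4.5
while a<225+360:
  print(round(a,1),np.round(P(a+d)-P(a),1),'abs tool',np.round([-0.0751-0,],3));a+=d
u=np.load('u.npy')
for a in range(0,360,45):print(a,np.round(W(u,(.045*np.cos(np.radians(a)),-.135-.045*np.sin(np.radians(a)),.121)),4))
"
```

```text
now [ 0.4986 -0.0438  0.1205] yaw 91.5 t 8.725 F [ 0.2 -1.2  0.7] gap 0.02714432734403239 q [-15.   8. 104.  -0.  68. -16.]
[-0.1, 0.0, -0.1] 0
225 [1.  1.6] abs tool [-0.075]
249.4 [0.3 1.9] abs tool [-0.075]
273.8 [-0.5  1.8] abs tool [-0.075]
298.2 [-1.2  1.4] abs tool [-0.075]
322.6 [-1.7  0.8] abs tool [-0.075]
347.0 [-1.9  0. ] abs tool [-0.075]
371.4 [-1.7 -0.8] abs tool [-0.075]
395.8 [-1.3 -1.4] abs tool [-0.075]
420.2 [-0.6 -1.8] abs tool [-0.075]
444.6 [ 0.2 -1.9] abs tool [-0.075]
469.0 [ 1.  -1.6] abs tool [-0.075]
493.4 [ 1.6 -1.1] abs tool [-0.075]
517.8 [ 1.9 -0.3] abs tool [-0.075]
542.2 [1.8 0.5] abs tool [-0.075]
566.6 [1.5 1.2] abs tool [-0.075]
0 [ 0.5767 -0.0738  0.121 ]
45 [ 0.5644 -0.106   0.121 ]
90 [ 0.533  -0.1201  0.121 ]
135 [ 0.5008 -0.1078  0.121 ]
180 [ 0.4867 -0.0764  0.121 ]
225 [ 0.4989 -0.0442  0.121 ]
270 [ 0.5304 -0.0301  0.121 ]
315 [ 0.5626 -0.0424  0.121 ]
```

>>> step_arm --pt "0 0 0" --pt "0 0 0" --pt "0.98 1.46 0" --pt "0.34 1.72 0" --pt "-0.34 1.72 0" --spin '[0,0,0,0,0]' --gripper '[0.85,0.85,0.85,0.85,0.85]'

```text
time_s: 9.35
tcp_pos: [0.5477, -0.0327, 0.1204]
eef_rot: [[-0.028, 1.0, -0.002], [1.0, 0.028, -0.002], [-0.002, -0.002, -1.0]]
wrist_force: [-5.1, -6.2, 3.8]
finger_gap: 0.0235
grasp_force: 12.0
```

>>> step_arm --pt "-0.98 1.46 0" --pt "-1.46 0.98 0" --pt "-1.72 0.34 0" --pt "-1.72 -0.34 0" --pt "-1.46 -0.98 0" --spin '[0,0,0,0,0]' --gripper '[0.85,0.85,0.85,0.85,0.85]'

```text
time_s: 9.98
tcp_pos: [0.5641, -0.1062, 0.1204]
eef_rot: [[-0.027, 1.0, 0.001], [1.0, 0.027, 0.001], [0.001, 0.001, -1.0]]
wrist_force: [-2.8, 4.9, 3.8]
finger_gap: 0.0234
grasp_force: 12.0
```

Forces are low and it tracks well, so I'll carry on.

>>> step_arm --pt "-0.98 -1.46 0" --pt "-0.34 -1.72 0" --pt "0.34 -1.72 0" --pt "0.98 -1.46 0" --pt "1.46 -0.98 0" --spin '[0,0,0,0,0]' --gripper '[0.85,0.85,0.85,0.85,0.85]'

```text
time_s: 10.6
tcp_pos: [0.4903, -0.0935, 0.1205]
eef_rot: [[-0.025, 1.0, 0.004], [1.0, 0.025, -0.001], [-0.001, 0.004, -1.0]]
wrist_force: [7.9, 1.5, -5.2]
finger_gap: 0.0235
grasp_force: 12.0
```

>>> step_arm --pt "1.72 -0.34 0" --pt "1.72 0.34 0" --pt "1.46 0.98 0" --pt "0.98 1.46 0" --pt "0.34 1.72 0" --spin '[0,0,0,0,0]' --gripper '[0.85,0.85,0.85,0.85,0.85]'

```text
time_s: 11.22
tcp_pos: [0.5303, -0.0296, 0.1204]
eef_rot: [[-0.028, 1.0, -0.002], [1.0, 0.028, -0.002], [-0.002, -0.002, -1.0]]
wrist_force: [-1.0, -8.1, 1.4]
finger_gap: 0.0232
grasp_force: 12.0
```

>>> step_arm --pt "-0.34 1.72 0" --pt "-0.98 1.46 0" --pt "-1.46 0.98 0" --pt "-1.72 0.34 0" --pt "-1.72 -0.34 0" --spin '[0,0,0,0,0]' --gripper '[0.85,0.85,0.85,0.85,0.85]'

```text
time_s: 11.85
tcp_pos: [0.5737, -0.0908, 0.1204]
eef_rot: [[-0.027, 1.0, 0.0], [1.0, 0.027, 0.002], [0.002, 0.0, -1.0]]
wrist_force: [-3.4, 2.9, 4.5]
finger_gap: 0.0236
grasp_force: 12.0
```

>>> step_arm --pt "-1.46 -0.98 0" --pt "-0.98 -1.46 0" --pt "-0.34 -1.72 0" --pt "0.34 -1.72 0" --pt "0.98 -1.46 0" --spin '[0,0,0,0,0]' --gripper '[0.85,0.85,0.85,0.85,0.85]'

```text
time_s: 12.48
tcp_pos: [0.5001, -0.1075, 0.1205]
eef_rot: [[-0.025, 1.0, 0.003], [1.0, 0.025, 0.0], [0.0, 0.003, -1.0]]
wrist_force: [7.1, 4.3, -1.1]
finger_gap: 0.0235
grasp_force: 12.0
```

>>> step_arm --pt "1.46 -0.98 0" --pt "1.72 -0.34 0" --pt "1.72 0.34 0" --pt "1.46 0.98 0" --pt "0.98 1.46 0" --spin '[0,0,0,0,0]' --gripper '[0.85,0.85,0.85,0.85,0.85]'

```text
time_s: 13.1
tcp_pos: [0.5132, -0.0335, 0.1205]
eef_rot: [[-0.028, 1.0, -0.001], [1.0, 0.028, -0.002], [-0.002, -0.001, -1.0]]
wrist_force: [1.2, -8.1, -1.5]
finger_gap: 0.0236
grasp_force: 12.0
```

>>> step_arm --pt "0.34 1.72 0" --pt "-0.34 1.72 0" --pt "-0.98 1.46 0" --pt "-1.46 0.98 0" --pt "-1.72 0.34 0" --spin '[0,0,0,0,0]' --gripper '[0.85,0.85,0.85,0.85,0.85]'

```text
time_s: 13.72
tcp_pos: [0.5766, -0.0727, 0.1204]
eef_rot: [[-0.028, 1.0, -0.002], [1.0, 0.028, 0.002], [0.002, -0.001, -1.0]]
wrist_force: [-3.6, 2.0, 5.7]
finger_gap: 0.0235
grasp_force: 12.0
```

>>> step_arm --pt "0 0 0" --pt "0 0 0" --pt "0 0 0" --spin '[0,0,0]' --gripper '[0.85,0.85,0.85]'

```text
time_s: 14.1
tcp_pos: [0.5765, -0.0732, 0.1204]
eef_rot: [[-0.027, 1.0, 0.001], [1.0, 0.027, -0.0], [-0.0, 0.001, -1.0]]
wrist_force: [-0.3, -0.6, 1.1]
finger_gap: 0.0236
grasp_force: 12.0
```

```bash
python3 -c "
from h import *
import cv2
b=cams.read_camera('wrist')[:,:,::-1][:240];s=cams.read_camera('scene')[:,:,::-1][180:300,290:450]
cv2.imwrite('pics/j5.png',np.vstack([cv2.resize(b,(640,240)),cv2.resize(s,(480,360),interpolation=cv2.INTER_CUBIC)[:, :].copy() if 0 else cv2.copyMakeBorder(cv2.resize(s,(480,360),interpolation=cv2.INTER_CUBIC),0,0,0,160,0)]))
print(bot.observe()['tcp_pos'])"
```

```text
[ 0.57644516 -0.07315269  0.12045823]
```

View pics/j5.png

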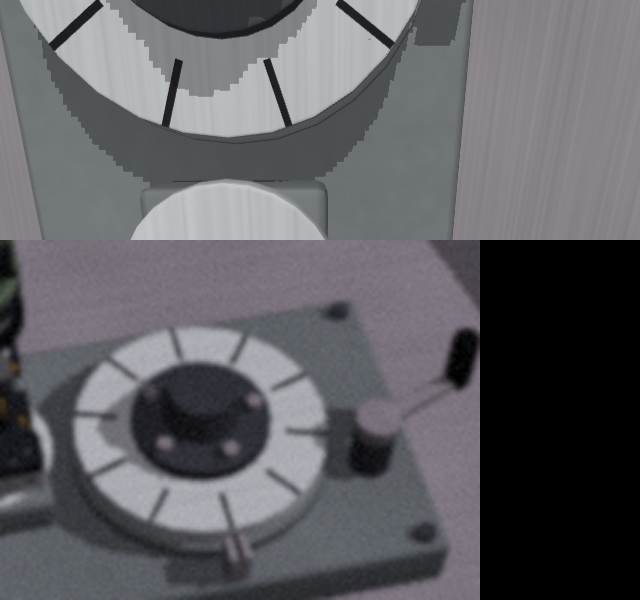

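A disc line at (230,515) in the scene crop runs straight into the pointer line at (235,545), and the lever is still out. I'll release, rise and go to the lever peg.

>>> step_arm --pt "0 0 0" --pt "0 0 0" --pt "0 0 0" --pt "0 0 0" --pt "0 0 -3" --spin '[0,0,0,0,0]' --gripper '[0,0,0,0,0]'

```text
time_s: 14.82
tcp_pos: [0.5738, -0.0727, 0.1478]
eef_rot: [[-0.027, 1.0, -0.007], [1.0, 0.027, 0.002], [0.002, -0.007, -1.0]]
wrist_force: [0.4, -0.9, 0.2]
finger_gap: 0.0698
grasp_force: 0.0
```

>>> step_arm --pt "0 0 -4" --pt "0 0 -3" --pt "4.5 -0.9 0" --pt "5.5 -0.9 0" --pt "5.5 -0.9 0" --spin '[0,0,0,0,0]' --gripper '[0,0,0,0,0]'

```text
time_s: 15.45
tcp_pos: [0.5448, 0.082, 0.2206]
eef_rot: [[-0.026, 1.0, 0.001], [1.0, 0.026, 0.0], [0.0, 0.001, -1.0]]
wrist_force: [0.3, 0.4, -0.2]
finger_gap: 0.0938
grasp_force: 0.0
```

>>> step_arm --pt "5.5 -0.9 0" --pt "5.5 -0.9 0" --pt "5.5 -0.9 0" --pt "4 0 0" --pt "0 0 0" --spin '[0,0,0,0,0]' --gripper '[0,0,0,0,0]'

```text
time_s: 16.08
tcp_pos: [0.5119, 0.2874, 0.2203]
eef_rot: [[-0.031, 1.0, -0.0], [1.0, 0.031, 0.0], [0.0, -0.0, -1.0]]
wrist_force: [-0.3, -1.1, 0.3]
finger_gap: 0.0938
grasp_force: 0.0
```

>>> step_arm --pt "0 0 0" --pt "0 0 0" --spin '[0,0]' --gripper '[0,0]'

```text
time_s: 16.32
tcp_pos: [0.5129, 0.2836, 0.2204]
eef_rot: [[-0.025, 1.0, -0.0], [1.0, 0.025, -0.0], [-0.0, -0.0, -1.0]]
wrist_force: [0.3, 0.9, -0.1]
finger_gap: 0.0941
grasp_force: 0.0
```

```bash
python3 look.py pics/w6.png; python3 -c "
from h import *
plan([.532,.305,.117],91.7,3)"
```

```text
(-0.04, 0.17, 0.153) [0.4827 0.2286 0.153 ] [270. 337.]
(0.04, 0.17, 0.115) [0.5627 0.2309 0.115 ] [383. 311.]
(0, 0.04, 0.131) [0.5265 0.0998 0.131 ] [329. 469.]
(0, -0.135, 0.112) [ 0.5317 -0.0751  0.112 ] [328. 600.]
(-0.0318, -0.10320000000000001, 0.165) [ 0.499  -0.0443  0.165 ] [291. 644.] tcp [0.51288291 0.28364602 0.22039499]
(0.011040000000000001, 0.24456, 0.153) [0.5315 0.3046 0.153 ] [350. 227.] tcp [0.51288291 0.28364602 0.22039499]
now [0.5129 0.2836 0.2204] yaw 91.4 t 16.375 F [-0.1  0.4  0.5] gap 0.09382301492975527 q [20. 13. 86. -0. 82. 19.]
[0.7, 0.7, 3.4] 0
[0.7, 0.7, 3.4] 0
[0.7, 0.7, 3.4] 0
```

View pics/w6.png

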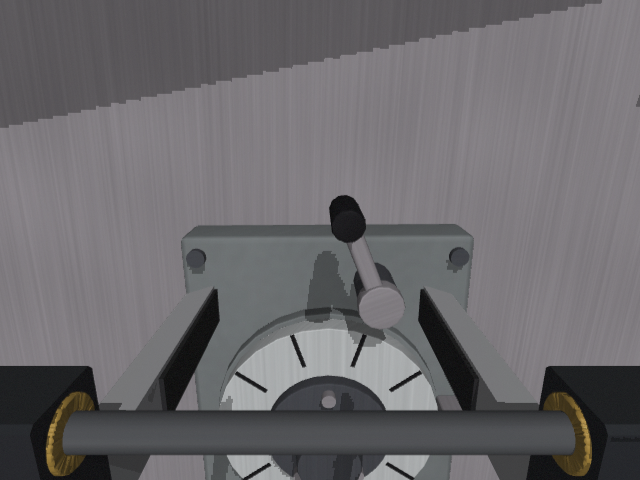

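The lever is fully out. The peg top is at (348,220), against a predicted (350,227), so the peg is at about (0.5305, 0.308). I'll grip it and bring it home.

>>> step_arm --pt "1.2 0.9 0" --pt "1.2 0.9 2" --pt "0 0 4" --pt "0 0 4.3" --pt "0 0 0" --spin '[0,0,0,0,0]' --gripper '[0,0,0,0,0.85]' --squeeze 12

```text
time_s: 17.0
tcp_pos: [0.5271, 0.3082, 0.1131]
eef_rot: [[-0.026, 1.0, -0.009], [1.0, 0.026, -0.003], [-0.003, -0.009, -1.0]]
wrist_force: [-0.5, -0.6, 0.1]
finger_gap: 0.0869
grasp_force: 0.0
```

>>> step_arm --pt "0 0 0" --pt "0 0 0" --pt "0 0 0" --pt "0 0 0" --pt "0 0 0" --spin '[0,0,0,0,0]' --gripper '[0.85,0.85,0.85,0.85,0.85]'

```text
time_s: 17.62
tcp_pos: [0.5301, 0.3095, 0.1179]
eef_rot: [[-0.027, 1.0, 0.001], [1.0, 0.027, 0.0], [0.0, 0.001, -1.0]]
wrist_force: [0.3, 0.7, -0.8]
finger_gap: 0.0375
grasp_force: 0.0
```

>>> step_arm --pt "0 0 0" --pt "0 0 0" --pt "0 0 0" --spin '[0,0,0]' --gripper '[0.85,0.85,0.85]'

```text
time_s: 18.0
tcp_pos: [0.53, 0.3094, 0.1174]
eef_rot: [[-0.027, 1.0, 0.0], [1.0, 0.027, -0.0], [-0.0, 0.0, -1.0]]
wrist_force: [1.2, 0.2, -0.5]
finger_gap: 0.0215
grasp_force: 12.0
```

>>> step_arm --pt "-0.52 -1.08 0" --pt "-0.67 -0.99 0" --pt "-0.81 -0.88 0" --pt "-0.94 -0.75 0" --pt "-1.04 -0.6 0" --spin '[0,0,0,0,0]' --gripper '[0.85,0.85,0.85,0.85,0.85]'

```text
time_s: 18.62
tcp_pos: [0.4881, 0.268, 0.118]
eef_rot: [[-0.027, 1.0, 0.001], [1.0, 0.027, 0.001], [0.0, 0.001, -1.0]]
wrist_force: [3.2, 4.0, -0.1]
finger_gap: 0.022
grasp_force: 12.0
```

>>> step_arm --pt "-1.12 -0.44 0" --pt "-1.17 -0.27 0" --pt "-1.2 -0.1 0" --pt "-0.8 0 0" --pt "0 0 0" --spin '[0,0,0,0,0]' --gripper '[0.85,0.85,0.85,0.85,0.85]'

```text
time_s: 19.25
tcp_pos: [0.4819, 0.2283, 0.1183]
eef_rot: [[-0.025, 1.0, 0.002], [1.0, 0.025, 0.008], [0.008, 0.003, -1.0]]
wrist_force: [3.9, 12.2, 0.6]
finger_gap: 0.0218
grasp_force: 12.0
```

>>> step_arm --pt "0 0 0" --pt "0 0 0" --spin '[0,0]' --gripper '[0.85,0.85]'

```text
time_s: 19.5
tcp_pos: [0.482, 0.2283, 0.1184]
eef_rot: [[-0.025, 1.0, 0.002], [1.0, 0.025, 0.007], [0.007, 0.003, -1.0]]
wrist_force: [3.1, 10.9, 0.7]
finger_gap: 0.0217
grasp_force: 12.0
```

It is pressing against the home stop with about 11 N. I'll release, rise and verify.

>>> step_arm --pt "0 0 0" --pt "0 0 0" --pt "0 0 0" --pt "0 0 0" --pt "0 0 -3" --spin '[0,0,0,0,0]' --gripper '[0,0,0,0,0]'

```text
time_s: 20.12
tcp_pos: [0.4785, 0.2244, 0.1449]
eef_rot: [[-0.027, 1.0, -0.007], [1.0, 0.027, -0.002], [-0.002, -0.007, -1.0]]
wrist_force: [-0.1, 1.0, -0.4]
finger_gap: 0.0685
grasp_force: 0.0
```

>>> step_arm --pt "0 0 -4" --pt "0 0 -4" --pt "0 -3 -2" --pt "0 -3 0" --pt "0 0 0" --spin '[0,0,0,0,0]' --gripper '[0,0,0,0,0]'

```text
time_s: 20.75
tcp_pos: [0.4199, 0.2237, 0.2477]
eef_rot: [[-0.028, 1.0, 0.0], [1.0, 0.028, -0.0], [-0.0, 0.0, -1.0]]
wrist_force: [0.9, 0.2, -0.6]
finger_gap: 0.0936
grasp_force: 0.0
```

```bash
python3 -c "
from h import *
import cv2
b=cams.read_camera('wrist')[:,:,::-1];s=cams.read_camera('scene')[:,:,::-1][185:325,245:445]
cv2.imwrite('pics/j7.png',np.hstack([cv2.resize(b,(400,300),interpolation=cv2.INTER_AREA),cv2.resize(s,(400,300),interpolation=cv2.INTER_CUBIC)]))
o=bot.observe();print(o['tcp_pos'],o['wrist_force'],o['time_s'])"
```

```text
[0.42142864 0.22370761 0.24742696] [-0.40502228 -0.4954559   0.54102034] 20.85
```

View pics/j7.png

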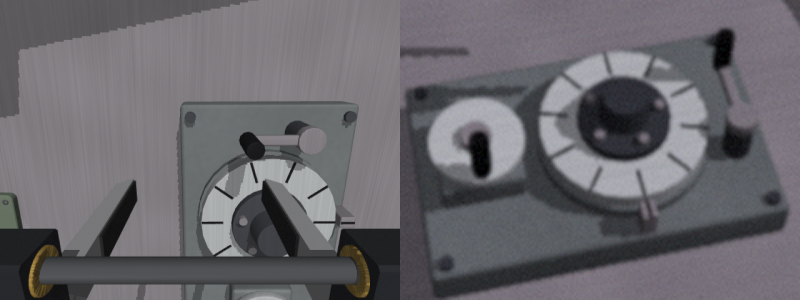

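The lever is home again, with the same peg–pivot slope as at the start. The line at (645,185) meets the pointer at (648,210), and the handle points along +x. The gripper is clear, so I'll hand it in.

```bash
python3 -c "
from station import bot
print(bot.sign_off())"
```

```text
the job is handed in; nothing more can be done
None
```

The table was released, cranked on to its next line at the pointer and locked again, and I handed the job in at about 21 s; sign-off returned no verdict, but the last pictures show the line at the pointer, the lever home and the gripper clear.

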